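# Hang the chip guard on its hinge post

## Task

Hang the larger of the two lift-off chip guards on the hinge post of the pipe trimming frame: lower it so that both of its hinge sockets go over the two upright pintles and sit fully home on the collars. Leave it hanging upright and closed, that is, in line with the frame with its free edge towards the short latch block, and leave the smaller guard where it stands.

Things in the scene. Friction and masses are not known exactly. Their poses are not given: they have to be found in the camera images.
- leaf_mid (a point): Centre of the larger guard: upright aluminium-framed clear leaf, 14 mm thick (own x), 150 wide (y), 190 high (z up), under 0.6 kg; top edge 95 mm above this point. Grip its solid 40 mm deep top rail mid-width, across the 14 mm. Hinge sockets on its +y edge, axis 105 mm along +y. Stands in a slotted stand, floor 8 mm and cheeks 48 mm above the table: lift straight out.
- leaf_socket (a point): Centre of the mouth of the larger guard's lower hinge socket, 80 mm below and 105 mm along +y of the leaf's centre; axes as the leaf's. Each socket is an upright open tube, 32 mm outside, 23 mm bore, 28 mm high, mouth down; the upper one's mouth is 130 mm straight above. To pass the hinge post's upper arm, bring it in sideways about 50 mm (24 to 88) above its seat, then lower.
- pintle (a point): Lower pintle axis at its collar's top, where the lower socket's mouth seats, 40 mm above the table. Pins 17 mm thick, 24 high, tapered tips; an equal one 130 mm above on the same axis. Collars 32 mm wide on 14 mm thick arms from the post (32 x 36, 195 tall) centred 53 mm along +y. Closed leaf extends along -y, its y along this y. Latch block 45 tall at -y 220 mm; pipe 62 tall at +x 70 to 110.
- small_mid (a point): Centre of the smaller guard, to be left alone: built like the other, but 120 mm high and 130 mm wide, in a stand of the same kind.
Things that resemble listed ones, but are neither listed nor needed, are in the scene too. What is shaped like the part that bears leaf_mid but yellow is not meant.

How it is judged:
By the outcome, as a careful person would: the job done as asked, in the order asked, and still so for the second after the job is handed in, with the robot touching nothing.
It also fails if it takes over 45 s, if anything falls off the work surface, if the arm or the gripper's body presses on something with over 40 N, if the wrist force passes 120 N, or if a joint passes its speed limit or range.

## Robot

A 7-joint arm with a two-finger parallel gripper is mounted at the origin on the work surface. World frame = base frame: x ahead of the robot, y to its left, z up, the work surface at z = 0. Lengths are in m, angles in degrees, forces in N, time in s.
With the tool pointing down it reaches from about 0.35 to 0.775 m from the base axis. Payload 3.1 kg.
Tool frame: the origin (TCP) lies on the centre line of the jaws, within the pads' length; the fingertips stand 17 mm ahead of it and the grasp point (between the pads) lies 2 mm behind it (robot.tip_reach is the distance from the TCP to the fingertips, in m); z points along the fingers, y is the direction in which the jaws open and shut (so a half turn about z gives the same grasp; the last joint's range is limited). The gripper opens to 85 mm and grips with 20 to 120 N. Pads are 22 mm wide; open, the fingers measure 114 mm over their backs; the gripper's body (76 mm by 85 mm) begins 54 mm behind the grasp point. The pads swing forward as they close: fully open they stand 13 mm farther back than shut.
Start: joints at [-67.936, 17.813, 0.802, 86.603, -0.252, 75.585, -1.558], TCP at [0.228, 0.501, 0.248] pointing down, gripper open.
Joint ranges: [-154.91, 154.91], [-16.99, 109.72], [-72.82, 74.43], [7.12, 147.25], [-82.49, 262.49], [11.32, 116.49], [-174.64, 174.64]. Speed limits (degrees/s): [159.86, 159.86, 180, 180, 180, 180, 180].

## Interface

Orientations are given as [roll, pitch, yaw] about the fixed x, y, z axes, in that order (R = Rz(yaw) Ry(pitch) Rx(roll)).
In Python, from station import robot, fingers, vision, workorder, recognise gives the robot as it stands. Calls block until the motion is done:
- robot.move_to(position, orientation): joint-space move of the TCP to a pose.
- robot.line_to(position, orientation=None, velocity=0.15, f_stop=None): straight line of the TCP; orientation=None keeps the orientation; velocity is the mean speed in m/s. With f_stop (N) it stops when the force on the tool has changed by that much, and returns True; else False.
- robot.move_j(angles): joint-space move.
- fingers.gripper_to(opening, force=None): opening from 0.0 (shut) to 1.0 (fully open); force is the grip in N (None keeps the last); returns when the fingers have stopped.
- robot.pause(seconds).
- robot.inverse_kinematics(position, orientation): joint angles nearest the present ones, or None.
- vision.grab_frame(name): name is "side" or "top"; returns the picture (400x640x3 uint8, red, green, blue); there is no depth.
- vision.calibration(name): a dict with "mtx" (3x3 intrinsics, pixels), "k1" (the pictures are not rectified: a ray, as slopes to the right and down, at radius r is drawn at 1 + k1 r^2 times it, then the intrinsics apply), "extrinsics" (4x4, takes a point from world to camera coordinates). Camera axes: x right, y up, looking along -z (the intrinsics and any distortion apply to the point x, -y, -z); pixel columns grow to the right and rows downward; lengths in m; the calibration is good to about 2 mm. A picture is of the moment at which its call begins. calibration takes no time and is no camera call.
A pose or a line that the arm cannot do raises robot.PlanningError and nothing moves.
- workorder.close_job(): hands the job in, once; it reports no verdict.
Trained networks look in the newest picture that a camera, given by its name, has taken for a name from the list of things; names that differ only in an ending like _2 or _b are one class to them, and where a whole thing is asked for, a point or a joint stands for the part that bears it (a point fixed in the world has none). Each returns a list of dicts, best first, with "p" (0 to 1); they miss things now and then, are a little off and sometimes report something else, mostly with a low value. They report only what shows in the picture. A call takes as long as a camera call. They do not tell look-alikes from the thing itself.
- recognise(label, camera): "rect" ([centre column, centre row, width, height] in pixels, round what is visible of it).
Readings, each from a call of its own:
- robot.current_time_s(): time.
- robot.current_joint_positions(): joint angles.
- robot.current_dq(): joint speeds.
- robot.current_joint_torque(): joint torques, N m.
- robot.current_tool_pos(): TCP position.
- robot.current_eef_rot(): TCP orientation.
- robot.current_contact_force(): force on the tool from outside, world axes, zero at the start.
- robot.current_torque(): the same for the moment, N m.
- robot.current_finger_gap(): opening from 0.0 (shut) to 1.0 (fully open).
Only numpy, scipy, OpenCV 4.12 (cv2) and the standard library are available. Lean on these libraries where they do the work, as an engineer would, in place of code of your own. Each camera call takes 0.05 s, during which the arm holds its last target. There are 200 camera calls.

## Working session

There is one attempt and no reset: what is moved stays moved. The work goes in short steps, each a Python script; the robot and the scene stay as the last script left them, time stands still between calls to the robot, and variables do not carry over. Pictures are saved under pics/ and viewed, about 8 in all and at most 12, crops included, and the job is handed in when it is done.

```bash
mkdir -p pics; ls
cat > h.py <<'E'
import numpy as np, cv2
from station import robot, fingers, vision, workorder, recognise
def save(cam,name):
    im=vision.grab_frame(cam); cv2.imwrite(f"pics/{name}.png",im[:,:,::-1]); return im
def proj(cam,P):
    c=vision.calibration(cam);K=np.array(c["mtx"]);E=np.array(c["extrinsics"])
    P=np.atleast_2d(P); q=P@E[:3,:3].T+E[:3,3]; s=np.c_[q[:,0]/-q[:,2],-q[:,1]/-q[:,2]]
    s=s*(1+c["k1"]*(s**2).sum(1))[:,None]
    return np.c_[s,np.ones(len(s))]@K[:2].T
def ray(cam,uv):
    c=vision.calibration(cam);K=np.array(c["mtx"]);E=np.array(c["extrinsics"])
    d=np.linalg.solve(K,[uv[0],uv[1],1])[:2]; s=d.copy()
    for _ in range(20): s=d/(1+c["k1"]*(s@s))
    r=E[:3,:3].T@np.array([s[0],-s[1],-1]); o=-E[:3,:3].T@E[:3,3]
    return o,r
def atz(cam,uv,z):
    o,r=ray(cam,uv); return o+r*(z-o[2])/r[2]
E
python3 - <<'E'
from h import *
for c in("side","top"):
    save(c,c+"0")
    o,_=ray(c,(320,200)); print(c,o.round(3),vision.calibration(c)["mtx"],vision.calibration(c)["k1"],atz(c,(320,200),0).round(3))
    for l in("leaf_mid","leaf_socket","pintle","small_mid"):
        print(c,l,[(np.round(d["rect"],1).tolist(),round(d["p"],2)) for d in recognise(l,c)])
print(robot.current_eef_rot())
E
```

```text
pics
side [-0.232 -0.815  0.938] [[469.39071272   0.         319.84252212]
 [  0.         469.39071272 195.1033199 ]
 [  0.           0.           1.        ]] -0.07175831290657872 [ 0.482 -0.064  0.   ]
side leaf_mid [([180.9, 166.1, 31.3, 85.8], 0.9), ([464.0, 325.5, 101.7, 102.8], 0.76), ([351.6, 204.1, 76.1, 74.3], 0.59)]
side leaf_socket [([464.7, 323.8, 105.6, 102.1], 0.97), ([350.2, 203.6, 68.2, 75.4], 0.7), ([180.8, 165.2, 35.7, 87.6], 0.59)]
side pintle [([275.9, 148.1, 122.1, 97.7], 0.85)]
side small_mid [([407.1, 185.1, 45.9, 60.9], 0.83)]
top [ 0.283 -0.141  1.607] [[465.91673658   0.         331.98540985]
 [  0.         465.91673658 208.56255499]
 [  0.           0.           1.        ]] -0.1206725109632197 [ 0.46  -0.083  0.   ]
top leaf_mid [([211.6, 267.9, 54.9, 49.6], 0.94), ([485.6, 231.2, 73.3, 15.0], 0.88), ([360.0, 199.4, 58.7, 25.5], 0.77)]
top leaf_socket [([210.3, 268.4, 55.0, 48.9], 0.77), ([486.5, 230.8, 71.5, 21.4], 0.6), ([354.4, 200.2, 58.9, 23.4], 0.59)]
top pintle [([241.7, 186.1, 122.9, 65.8], 0.73)]
top small_mid [([365.6, 138.9, 58.6, 15.2], 0.78)]
[-1.79996279e+02  1.17212684e-03  1.55547593e+02]
```

View pics/top0.png

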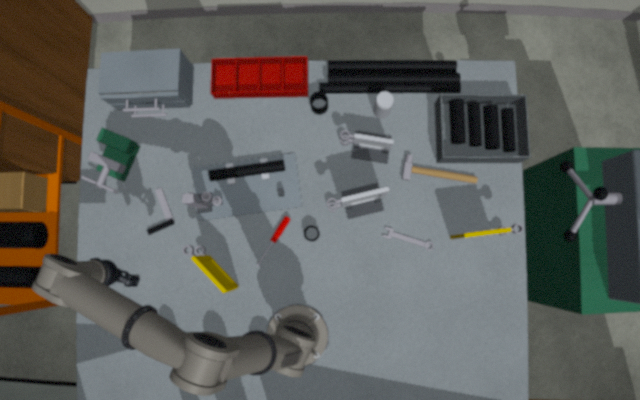

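View pics/side0.png

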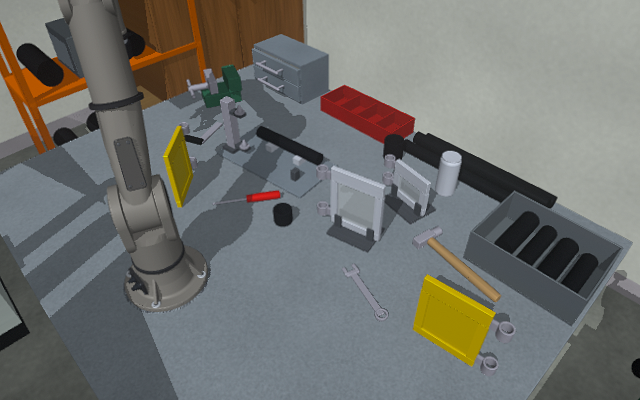

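The larger clear guard is at top (360,197), side (357,203). The yellow ones are look-alikes. The frame's post is at about top (205,198), with the latch at (281,188). Next I'll zoom in.

Run:
```python
import cv2,numpy as np
t=cv2.imread("pics/top0.png");s=cv2.imread("pics/side0.png")
def crop(im,x,y,w,h,W,H):
    return cv2.resize(im[y:y+h,x:x+w],(W,H),interpolation=cv2.INTER_CUBIC)
a=crop(t,175,155,130,65,780,390); b=crop(t,320,172,80,50,320,200) 
cv2.imwrite("pics/m1.png",np.vstack([a,np.hstack([crop(t,322,175,78,42,371,200),crop(t,180,180,60,29,409,200)])]))
cv2.imwrite("pics/m2.png",np.hstack([crop(s,205,90,70,105,400,600),crop(s,312,150,80,105,400,600)[:,:400]]))
```

```text
(no output)
```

View pics/m1.png

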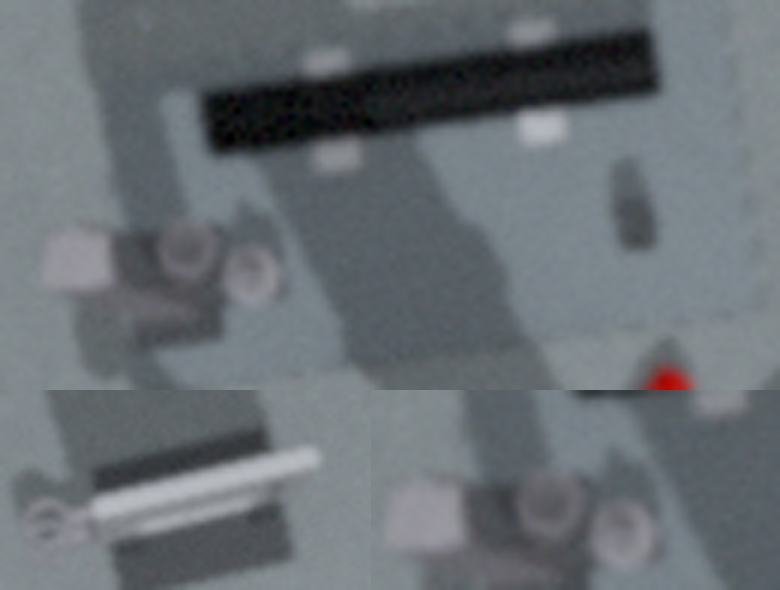

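View pics/m2.png

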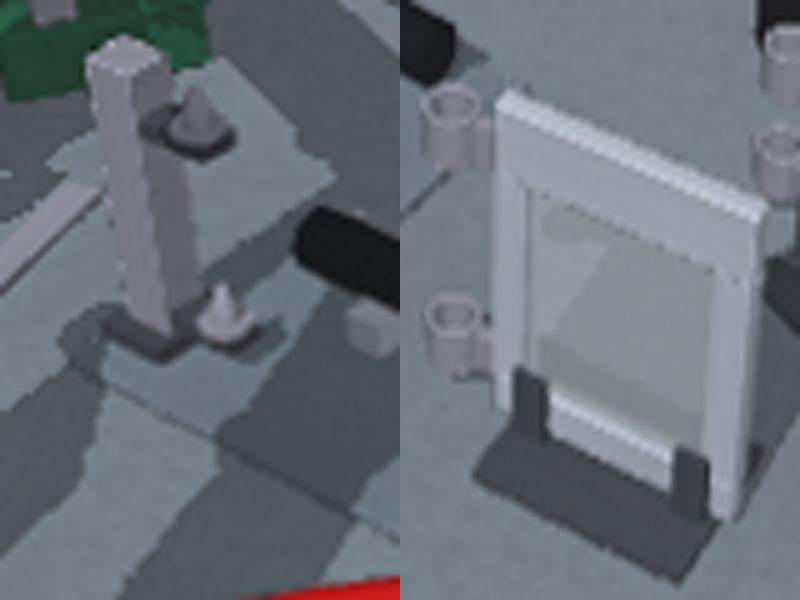

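```bash
cat > fit.py <<'E'
from h import *
from scipy.optimize import least_squares
def fit(obs,x0,names=True):
    def res(p):
        c,s=np.cos(p[2]),np.sin(p[2]);r=[]
        for cam,uv,(a,b,z) in obs:
            r.append(proj(cam,[p[0]+c*a-s*b,p[1]+s*a+c*b,z])[0]-np.array(uv)+.4)
        return np.ravel(r)
    f=least_squares(res,x0,loss="soft_l1")
    print(f.x[:2].round(4),np.degrees(f.x[2]).round(2)); print(res(f.x).reshape(-1,2).round(1).tolist()); return f.x
A=lambda x,y:(175+x/6,155+y/6)
S=lambda x,y:(205+x/5.714,90+y/5.714)
L=lambda x,y:(312+(x-400)/5,150+y/5.714)
B=lambda x,y:(322+x/4.756,175+(y-390)/4.76)
if __name__=="__main__":
    pin=fit([("top",A(78,260),(0,.053,.195)),("top",A(188,247),(0,0,.172)),("top",A(250,275),(0,0,.042)),
      ("side",S(127,55),(0,.053,.195)),("side",S(200,85),(0,0,.194)),("side",S(222,285),(0,0,.064)),
      ],[.47,.2,0])
    leaf=fit([("side",L(505,97),(0,.075,.198)),("side",L(764,209),(0,-.075,.198)),("side",L(450,100),(0,.105,.181)),("side",L(453,312),(0,.105,.051)),
      ("top",B(95,508),(0,.075,.198)),("top",B(315,458),(0,-.075,.198)),("top",B(48,522),(0,.105,.181))],[.47,-.17,0])
    c,s=np.cos(pin[2]),np.sin(pin[2])
    w=lambda a,b,z:[pin[0]+c*a-s*b,pin[1]+s*a+c*b,z]
    print(proj("top",[w(0,-.22,.045),w(.09,0,.062),w(.09,-.22,.062)]).round(1))
    print("pipe ends", atz("top",A(210,122),.05),atz("top",A(655,62),.05))
E
python3 fit.py
```

```text
[0.4602 0.2696] 9.27
[[-0.2, -0.7], [0.1, -0.6], [0.3, -0.7], [-0.6, 0.7], [-1.1, 0.7], [0.0, 0.5]]
[ 0.4571 -0.2261] 12.73
[[-1.0, 0.1], [-0.2, 0.9], [0.2, 0.9], [0.1, 0.5], [-0.8, -0.4], [0.8, -1.2], [-0.4, -0.5]]
[[279.7 188.5]
 [211.3 173.1]
 [274.9 161.8]]
pipe ends [0.54341812 0.29176791 0.05      ] [0.57412655 0.03670423 0.05      ]
```

Run:
```python
from h import *
x,y,yaw=.4571,-.2261,102.7
p=robot.current_tool_pos()
robot.line_to([p[0],p[1],.34],velocity=.2)
for Y in (yaw,yaw-180):
    for q in ([x,y,.32],[x,y,.178],[.475,.165,.195],[.475,.165,.30]):
        j=robot.inverse_kinematics(q,[180,0,Y]); print(Y,None if j is None else np.round(j,0).tolist())
robot.move_to([x,y,.32],[180,0,yaw]); print(robot.current_time_s(),robot.current_tool_pos(),robot.current_joint_positions())
save("top","t1");save("side","s1")
t=cv2.imread("pics/t1.png")[140:260,280:440];s=cv2.imread("pics/s1.png")[60:270,270:430]
cv2.imwrite("pics/m3.png",np.hstack([cv2.resize(t,(480,360)),cv2.resize(s,(274,360))]))
```

```text
102.7 [5.0, 12.0, 24.0, 86.0, -5.0, 84.0, 42.0]
102.7 [-19.0, 23.0, 58.0, 101.0, -21.0, 68.0, 57.0]
102.7 [-42.0, 15.0, 25.0, 100.0, -7.0, 67.0, -2.0]
102.7 [-42.0, 11.0, 25.0, 89.0, -5.0, 81.0, -4.0]
-77.3 [-24.0, 18.0, 65.0, 86.0, -17.0, 86.0, -127.0]
-77.3 [-23.0, 27.0, 65.0, 101.0, -26.0, 69.0, -119.0]
-77.3 [-26.0, 14.0, 6.0, 99.0, -2.0, 67.0, 173.0]
-77.3 [-28.0, 11.0, 8.0, 88.0, -2.0, 81.0, 173.0]
3.8 [ 0.45783818 -0.22478382  0.31992877] [ 4.80678661 11.73751065 23.92759808 85.49557263 -4.7944047  83.77928509
 41.66419409]
```

View pics/m3.png

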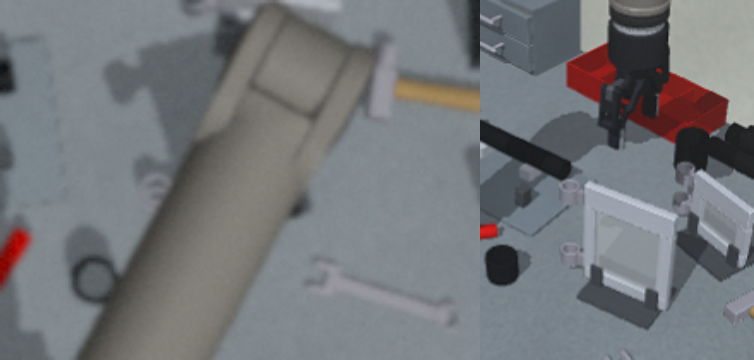

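Run:
```python
from h import *
print(proj("side",[[.4578,-.2248,.303],[.4578,-.2248,.316],[.4571,-.2261,.198]]).round(1))
x,y,yaw=.4571,-.2261,102.7
robot.line_to([x,y,.25],[180,0,yaw],velocity=.15)
print(robot.line_to([x,y,.178],velocity=.1,f_stop=8),robot.current_tool_pos().round(4))
save("side","s2");cv2.imwrite("pics/m4.png",cv2.resize(cv2.imread("pics/s2.png")[90:260,290:450],(640,595),interpolation=cv2.INTER_CUBIC))
```

```text
[[358.8 141.5]
 [359.  136.9]
 [357.2 176.6]]
False [ 0.4577 -0.2264  0.1788]
```

View pics/m4.png

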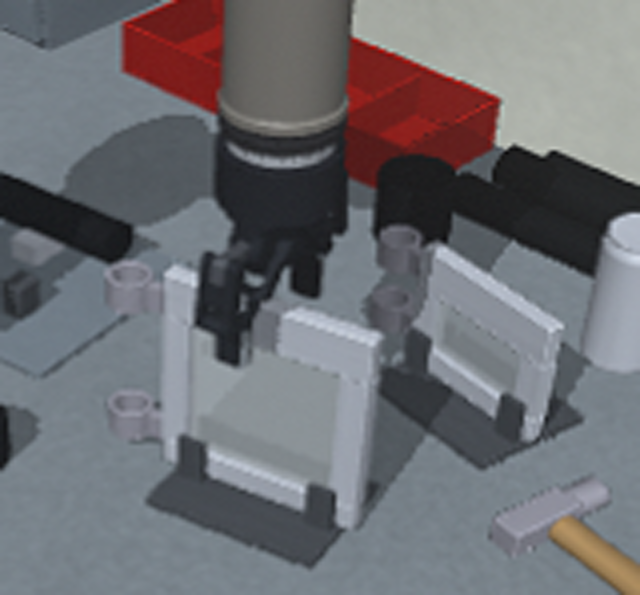

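The jaws straddle the top rail at mid-width. I'll grip, check the forces and lift.

Run:
```python
from h import *
fingers.gripper_to(0.0,force=30); print(robot.current_finger_gap(),robot.current_contact_force().round(1),robot.current_torque().round(2))
fingers.gripper_to(0.0,force=80); print(robot.current_finger_gap(),robot.current_contact_force().round(1),robot.current_tool_pos().round(4))
p=robot.current_tool_pos(); f=robot.line_to([p[0],p[1],.25],velocity=.08,f_stop=25)
print(f,robot.current_contact_force().round(1),robot.current_finger_gap(),robot.current_tool_pos().round(4))
# above-frame approach point
yaw=np.radians(7.2); c,s=np.cos(yaw),np.sin(yaw); pin=np.array([.4602,.2696])
app=lambda d:pin-np.array([-s,c])*(.105+d)
a=app(.10); print(a)
robot.line_to([a[0],a[1],.25],[180,0,97.2],velocity=.12)
print(robot.current_contact_force().round(1),robot.current_torque().round(2),robot.current_finger_gap(),robot.current_tool_pos().round(4),robot.current_time_s())
save("side","s3");save("top","t3")
s_=cv2.imread("pics/s3.png")[80:240,200:360];t=cv2.imread("pics/t3.png")[150:250,180:320]
cv2.imwrite("pics/m5.png",np.hstack([cv2.resize(s_,(400,400),interpolation=cv2.INTER_CUBIC),cv2.resize(t,(400,286),interpolation=cv2.INTER_CUBIC)[:, :] if 0 else cv2.copyMakeBorder(cv2.resize(t,(400,286),interpolation=cv2.INTER_CUBIC),0,114,0,0,0)]))
```

```text
0.15827806830538713 [ 0.1 -0.7 -0.5] [-0.09 -0.11  0.04]
0.15179200268015855 [ 0.6 -2.   0.3] [ 0.4574 -0.2265  0.1783]
False [ 0.  -0.3 -4.3] 0.1499998828708097 [ 0.4569 -0.2262  0.2493]
[0.48589331 0.06621649]
[-1.5 -0.3 -3. ] [-0.1   0.04  0.04] 0.15179372832086097 [0.4859 0.0656 0.25  ] 9.95
```

View pics/m5.png

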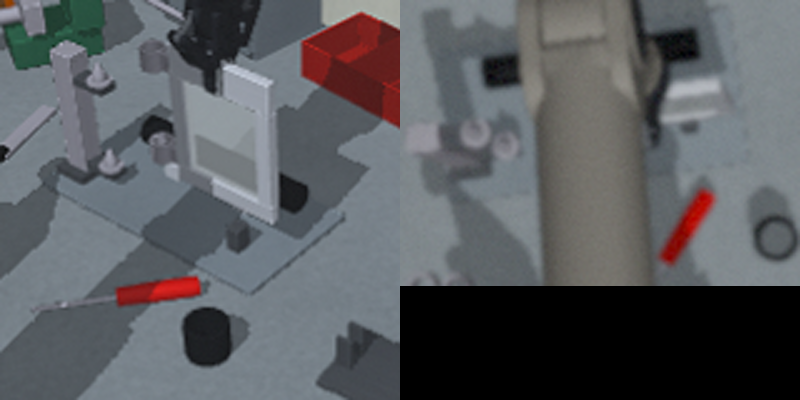

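Run:
```python
from fit import *
ob=[("side",S(200,85),(0,0,.194)),("side",S(222,285),(0,0,.064)),("side",S(127,55),(0,.053,.195)),("side",(200+237/2.5,80+222/2.5+.0),(0,-.22,.045))]
r=fit(ob,[.46,.27,.12])
fit(ob+[("top",A(188,247),(0,0,.172)),("top",A(250,275),(0,0,.042)),("top",A(78,260),(0,.053,.195)),("top",A(634,228),(0,-.22,.045))],[.46,.27,.12])
fit([("side",L(505,97),(0,.075,.198)),("side",L(764,209),(0,-.075,.198)),("side",L(450,100),(0,.105,.181)),("side",L(453,312),(0,.105,.051))],[.46,-.2,.2])
yaw=np.radians(7.8); c,s=np.cos(yaw),np.sin(yaw); pin=np.array([.4602,.2696])
a=pin-np.array([-s,c])*(.105+.045)
robot.line_to([a[0],a[1],.25],[180,0,97.8],velocity=.1)
print(a,robot.current_tool_pos().round(4),robot.current_contact_force().round(1),robot.current_time_s())
save("side","s4")
im=cv2.imread("pics/s4.png")[85:185,210:330]
cv2.imwrite("pics/m6.png",cv2.resize(im,(720,600),interpolation=cv2.INTER_CUBIC))
```

```text
[0.4635 0.2731] 7.43
[[-0.9, -0.1], [0.2, -0.4], [0.0, -0.3], [0.6, 0.7]]
[0.4593 0.2696] 6.79
[[-1.3, 0.8], [-0.2, 0.6], [-0.2, 0.5], [-0.2, 2.2], [0.1, -0.3], [0.3, -0.5], [-0.3, -1.1], [-0.2, -1.1]]
[ 0.4596 -0.2248] 13.11
[[-0.8, -0.5], [0.1, 0.0], [0.4, 0.4], [0.2, 0.0]]
[0.48055734 0.12098782] [0.4807 0.1201 0.2499] [ 0.2  0.4 -3.8] 10.75
```

View pics/m6.png

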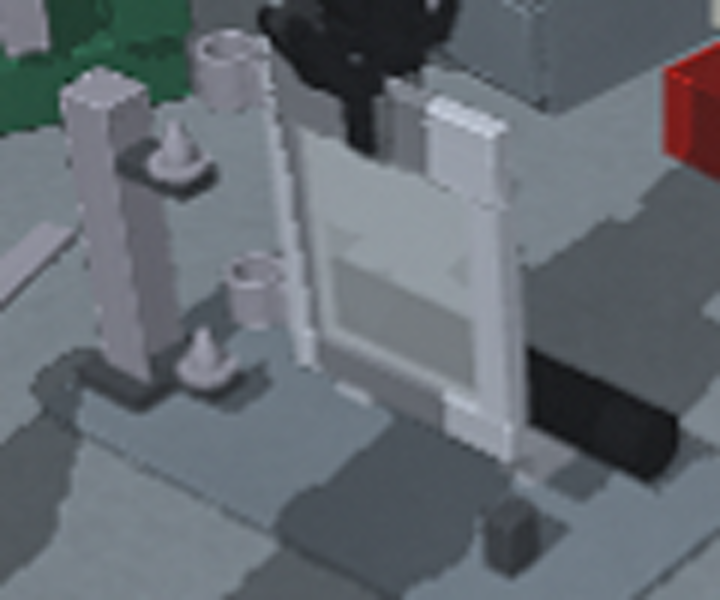

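Run:
```python
from fit import *
Q=lambda x,y:(210+x/6,85+y/6)
dz=.2499-.1783
sub=lambda uv:(uv[0]-.4,uv[1]-.4)
for n,p,z in [("sockU",(227,50),.181+dz),("sockL",(257,269),.051+dz),("pinU tip",(177,120),.194),("pinL tip",(206,327),.064),("collU",(179,165),.170),("collL",(206,370),.040),("post",(105,87),.195),("latch",(514,508),.045),("leaf TR",(508,122),.198+dz),("leaf BRnear",(512,460),.008+dz)]:
    print(n,atz("side",sub(Q(*p)),z).round(4))
print("pin fit");fit([("side",Q(177,120),(0,0,.194)),("side",Q(206,327),(0,0,.064)),("side",Q(105,87),(0,.053,.195)),("side",Q(514,508),(0,-.22,.045))],[.46,.27,.12])
print("leaf fit (centre)");fit([("side",Q(227,50),(0,.105,.181+dz)),("side",Q(257,269),(0,.105,.051+dz)),("side",Q(508,122),(-.0,-.075,.198+dz)),("side",Q(512,460),(-.007,-.075,.008+dz)),("side",Q(307,366),(-.007,.075,.008+dz))],[.46,.12,.13])
```

```text
sockU [0.4664 0.2218 0.2526]
sockL [0.4686 0.2228 0.1226]
pinU tip [0.4636 0.271  0.194 ]
pinL tip [0.4642 0.2723 0.064 ]
collU [0.4594 0.2686 0.17  ]
collL [0.4582 0.2691 0.04  ]
post [0.4564 0.3241 0.195 ]
latch [0.492  0.0536 0.045 ]
leaf TR [0.4986 0.0494 0.2696]
leaf BRnear [0.4891 0.0495 0.0796]
pin fit
[0.4637 0.2717] 7.41
[[-0.1, -0.1], [-0.0, 0.1], [0.1, -0.1], [0.0, 0.0]]
leaf fit (centre)
[0.4848 0.1204] 8.85
[[0.1, -0.6], [-0.2, -0.2], [0.2, 0.7], [1.0, 0.6], [-1.7, -0.8]]
```

Run:
```python
from h import *
robot.line_to([.475,.168,.25],[180,0,97.4],velocity=.08,f_stop=15)
print(robot.current_tool_pos().round(4),robot.current_contact_force().round(1),robot.current_torque().round(2),robot.current_time_s())
save("side","s5")
im=cv2.imread("pics/s5.png")[85:160,210:270]
cv2.imwrite("pics/m7.png",cv2.resize(im,(480,600),interpolation=cv2.INTER_CUBIC))
```

```text
[0.4751 0.1673 0.25  ] [ 0.1 -0.3 -3.6] [-0.06 -0.01 -0.01] 11.5417
```

View pics/m7.png

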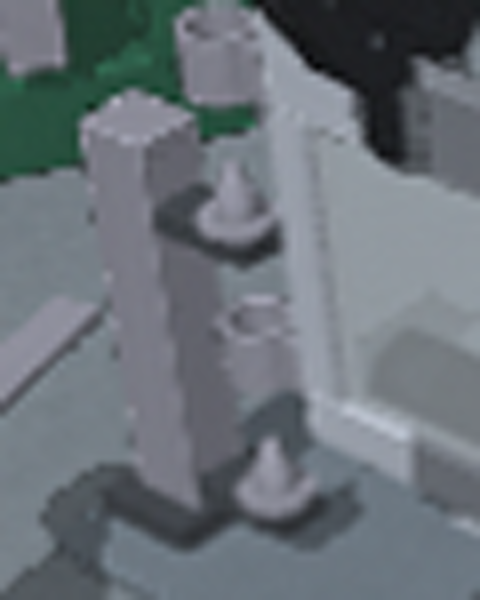

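Run:
```python
from h import *
Q=lambda x,y:(210+(x+.5)/8-.5,85+(y+.5)/8-.5)
dz=.2500-.1783
for n,p,z in [("sockU",(219,31),.181+dz),("sockL",(257,320),.051+dz),("sockL mouth",(262,377),.023+dz),("sockU mouth",(222,85),.153+dz),("pinU tip",(233,160),.194),("pinL tip",(272,437),.064),("collU",(235,218),.17),("collL",(276,492),.04)]:
    print(n,atz("side",Q(*p),z).round(4))
# outlines: px extents predicted
def ext(c,r,z):
    t=np.linspace(0,6.283,90);uv=proj("side",np.c_[c[0]+r*np.cos(t),c[1]+r*np.sin(t),0*t+z]);uv=(uv-[210,85]+.5)*8-.5
    return uv.min(0).round(),uv.max(0).round()
pin=(.463,.2715)
for r,z in((.016,.17),(.016,.04),(.0085,.186),(.003,.194),(.003,.064)): print("pin",r,z,ext(pin,r,z))
sk=(.4641,.2715)
for z in(.023,.051,.153,.181): print("sock",z,ext(sk,.016,z+dz))
```

```text
sockU [0.4609 0.2663 0.2527]
sockL [0.4616 0.2694 0.1227]
sockL mouth [0.4615 0.2714 0.0947]
sockU mouth [0.4647 0.2753 0.2247]
pinU tip [0.4628 0.2721 0.194 ]
pinL tip [0.463  0.2728 0.064 ]
collU [0.4593 0.2711 0.17  ]
collL [0.4592 0.2697 0.04  ]
pin 0.016 0.17 (array([201., 193.]), array([283., 236.]))
pin 0.016 0.04 (array([242., 464.]), array([320., 509.]))
pin 0.0085 0.186 (array([215., 167.]), array([259., 190.]))
pin 0.003 0.194 (array([227., 156.]), array([242., 164.]))
pin 0.003 0.064 (array([266., 434.]), array([281., 443.]))
sock 0.023 (array([227., 352.]), array([307., 397.]))
sock 0.051 (array([218., 294.]), array([299., 338.]))
sock 0.153 (array([185.,  68.]), array([269., 110.]))
sock 0.181 (array([175.,   3.]), array([260.,  44.]))
```

Run:
```python
from h import *
robot.line_to([.4733,.1678,.25],[180,0,97.4],velocity=.05)
for z in(.222,.214,.206,.2,.1965):
    f=robot.line_to([.4733,.1678,z],velocity=.04,f_stop=8)
    print(z,f,robot.current_tool_pos().round(4),robot.current_contact_force().round(1),robot.current_torque().round(2))
    if f: break
print(robot.current_time_s())
save("side","s6")
im=cv2.imread("pics/s6.png")[85:185,210:310]
cv2.imwrite("pics/m8.png",cv2.resize(im,(600,600),interpolation=cv2.INTER_CUBIC))
```

```text
0.222 False [0.4735 0.1678 0.2222] [-0.8 -0.2 -2.8] [-0.05  0.   -0.01]
0.214 False [0.473  0.1677 0.2136] [ 0.6 -0.1 -3.6] [-0.03 -0.06 -0.04]
0.206 False [0.473  0.1677 0.2055] [-0.   0.4 -3.4] [-0.05  0.    0.03]
0.2 False [0.473  0.1677 0.1996] [ 0.2 -0.  -4.6] [-0.07  0.01 -0.04]
0.1965 False [0.4731 0.1677 0.1962] [-0.5  0.4 -4.4] [-0.06  0.02  0.04]
13.9417
```

View pics/m8.png

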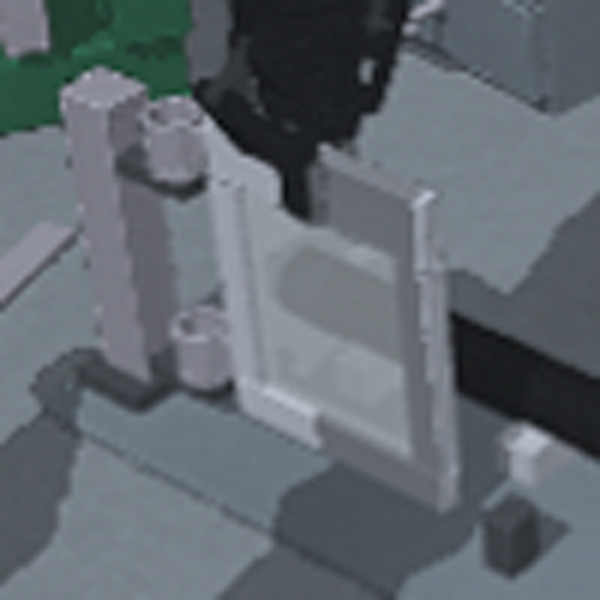

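Both sockets are over their pins and no lateral force shows. I'll lower onto the collars until contact.

Run:
```python
from h import *
f=robot.line_to([.4731,.1677,.188],velocity=.015,f_stop=5)
print(f,robot.current_tool_pos().round(4),robot.current_contact_force().round(1),robot.current_torque().round(2),robot.current_time_s())
```

```text
True [0.4736 0.1677 0.1947] [-0.7 -0.6  4.8] [0.31 0.13 0.11] 14.3083
```

Run:
```python
from h import *
fingers.gripper_to(0.45); robot.pause(.3)
print(robot.current_contact_force().round(1),robot.current_finger_gap())
robot.line_to([.4736,.1677,.30],velocity=.1,f_stop=10)
robot.line_to([.4736,.1677,.36],velocity=.15)
robot.move_to([.40,-.10,.36],[180,0,97.4]); robot.pause(.5)
print(robot.current_tool_pos().round(3),robot.current_time_s())
save("side","s7");save("top","t7")
s_=cv2.imread("pics/s7.png")[85:205,200:320];t=cv2.imread("pics/t7.png")[150:225,175:300]
cv2.imwrite("pics/m9.png",np.hstack([cv2.resize(s_,(400,400),interpolation=cv2.INTER_CUBIC),cv2.copyMakeBorder(cv2.resize(t,(400,240),interpolation=cv2.INTER_CUBIC),0,160,0,0,0)]))
```

```text
[0.1 0.3 0. ] 0.44845913031134593
[ 0.4  -0.1   0.36] 18.325
```

View pics/m9.png

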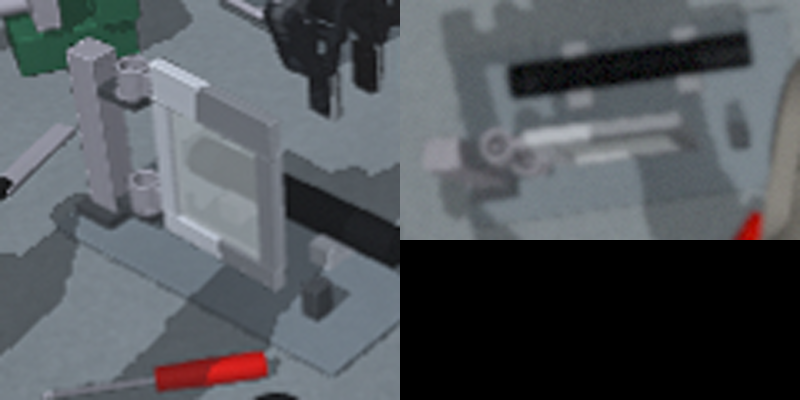

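Run:
```python
from h import *
print(robot.current_contact_force().round(1)); workorder.close_job(); print(robot.current_time_s())
```

```text
[-0.3 -0.4 -0.6]
the job is handed in; nothing more can be done
the job is handed in; nothing more can be done
```

The larger guard now hangs closed on both pintles, and the job was handed in after about 18 s of robot time. I gripped it by the top rail, lifted it out of its stand, brought it in sideways 50 mm above its seat and lowered it.

- **Seating:** nothing touched on the way down until contact at TCP height 0.1947 m, against 0.195 m expected for fully home. The force rose by about 9 N there.
- **Last pictures:** the guard stands upright, with both sockets over the pins and its free edge towards the latch block. In the top picture its rail lies within about 1.5° of the pipe's direction. That was read by eye from the pixels.
- **Robot and other parts:** the gripper was open and clear, with nothing touching it. I never moved the smaller guard or the yellow look-alikes, but the last pictures were cropped to the frame, so I did not look at them again.
- **Disagreement:** the two cameras differed by 2–3 mm in absolute position. I lined the sockets up with the pins from their relative positions in the side camera's pictures.

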